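Slide the dip pot along the preheater until the spring probe bears on it

ROBOT

A 7-joint arm with a two-finger parallel gripper is mounted at the origin on the work surface. World frame = base frame: x ahead of the robot, y to its left, z up, the work surface at z = 0. Lengths are in mm, angles in rad, forces in N, time in s.
With the tool pointing down it reaches from about 400 to 875 mm from the base axis. Payload 4.4 kg.
Tool frame: the origin (TCP) lies at the very end of the fingers, on their centre line; the grasp point (between the pads) lies 19 mm behind it; z points along the fingers, y is the line along which they close (so a half turn about z gives the same grasp; the last joint's range is limited). The gripper opens to 85 mm and grips with 20 to 120 N. Pads are 22 mm wide; open, the fingers measure 114 mm over their backs; the gripper's body (76 mm by 85 mm) begins 54 mm behind the grasp point. The pads swing forward as they close: fully open they stand 13 mm farther back than shut.
Start: joints at [1.179, 0.628, 0.038, 1.517, -0.027, 0.996, -0.02], TCP at [208.071, -615.812, 231.313] pointing down, gripper open.
Joint ranges: [-3.06, 3.06], [-0.37, 2.12], [-1.25, 1.32], [0.18, 2.47], [-1.1, 4.24], [0.23, 1.98], [-2.94, 2.94]. Speed limits (rad/s): [2.57, 2.57, 3.14, 3.14, 3.14, 3.14, 3.14].

INTERFACE

Orientations are given as [roll, pitch, yaw] about the fixed x, y, z axes, in that order (R = Rz(yaw) Ry(pitch) Rx(roll)).
In Python, from cell import status, get_image, ctrl, models gives the robot as it stands.
- The arm moves only by the shell command python3 -m handwheel 'ROWS' [OPENING]. ROWS is JSON, a list of rows, each an object with "delta_pos": the shift along the world's x, y, z in cm, a list of three; "yaw": the turn about the world's z in rad. A call has 1 to 10 rows; each row shifts and turns the commanded pose from where the row before left it; what a row does not reach is not made up. A row lasts 1/12 s, in which the tool goes at most 41.7 mm and 7.16 degrees, less where a joint would pass 70% of its speed; a pose out of reach is approached as far as the arm can. A call is refused whole if a number of a shift passes 4.17 or a number of a turn 0.125, either way. A call with a gripper value outside its range is refused whole. OPENING is the opening, from -1 (shut) to 1 (fully open), set as the call begins (- or left out, the last holds). The fingers move at their own pace and stop on an object; the grip force is fixed at half the most. Time passes only in rows, so rows that do not move let the fingers close. It gives the time, the measured TCP pose, the force, the opening and the grip force at its end, in the units of the state.
- status.read_state(): the state, without advancing time (a new reading comes with each control period).
- get_image(name): name is "side" or "top" or "wrist"; returns a dict with "color" (480x640x3 uint8, red, green, blue), "z_map" (480x640 float32, mm along the optical axis (not along the pixel's ray), 0 where there is no reading), "fx", "fy", "cx", "cy" (pixels), "k1" (the pictures are not rectified: a ray, as slopes to the right and down, at radius r is drawn at 1 + k1 r^2 times it, then the intrinsics apply), "position" and "rotation" of the camera in the world; the wrist camera has in their place "hand_eye" (4x4, takes a point from camera to tool coordinates, whose origin is the TCP and whose axes are the flange's). Camera axes: x right, y up, looking along -z (the intrinsics and any distortion apply to the point x, -y, -z); pixel columns grow to the right and rows downward; lengths in mm; the calibration is good to about 2 mm. A picture is of the moment at which its call begins: read the wrist's pose just before it.
- ctrl.finish_job(): hands the job in; it is judged then, once.
Trained networks look in a picture, given as the dict that the camera call returned (one of the last four; its "shot" number tells which), for a name from the list of things; names that differ only in an ending like _2 or _b are one class to them, and where a whole thing is asked for, a point or a joint stands for the part that bears it (a point fixed in the world has none). Each returns a list of dicts, best first, with "score" (0 to 1); they miss things now and then, are a little off and sometimes report something else, mostly with a low value. They report only what shows in the picture. A call takes as long as a camera call. They do not tell look-alikes from the thing itself.
- models.boxes_of(picture, name): "rect" ([left, top, right, bottom] in pixels, round what is visible of it).
The state is a dict: "clock": time; "qpos": joint angles; "qd": joint speeds; "tau": joint torques, N m; "eef_pos": TCP position; "tool_rot": TCP orientation; "force": force on the tool from outside, world axes, zero at the start; "torque": the same for the moment, N m; "width": finger opening in mm; "gripper_force": force on a finger pad.
Only numpy, scipy, OpenCV 4.12 (cv2) and the standard library are available. Lean on these libraries where they do the work, as an engineer would, in place of code of your own. Each camera call takes 0.05 s, during which the arm holds its last target. There are 200 camera calls.

TASK

Slide the wide, low, handled pot across the preheater plate, without lifting or tipping it, from the round mark where it stands into the long mark, and on along it until its wall bears gently against the sprung tip of the temperature probe; leave it standing there, in the middle of the long mark's width, with the probe still in contact. Do not ram the probe, touch the probe only with the pot, and leave the tall pot, the heat sink and the dish on the plate where they are.

Things in the scene. Friction and masses are not known exactly. Their poses are not given: they have to be found in the camera images.
- hotplate: Fixed dark plate, 300 (x) x 440 (y) mm, top 35 mm above the table. Origin: centre of underside. Painted flat white outlines, plate axes, mm: two round start marks, diameter 120, centred (75,-120) and (-75,-120); the long mark, 120 wide with round ends, along y, its end arcs centred (0,0) and (0,130). The pot goes along it in +y to the probe.
- pot: Pot to slide: open round steel pot, 0.85 to 1 kg, outer diameter 110 mm, height 46, wall 4, floor 6 thick (inside 102 wide, 40 deep); black rod handle 12 thick, 34 to 42 mm up, reaching 115 mm from the centre along its own -y. Origin: centre of underside. Starts on one round mark, handle roughly away from the probe; slides with 4 to 8 N.
- probe: Fixed post past the plate's +y edge, in line with the long mark. Origin: centre of foot, on the table. Housing 36 wide, front 30 mm from origin along -y, top 76 up; from it a sleeve (axis 59 mm above table) reaches along -y to a steel disc tip 18 across. Tip face 65 to 115 mm from origin, set by hand, NOT reported: see or feel it. Sprung: 2 N at touch, 3.5 N after 10 mm, then a hard stop.
- tall_pot: Bystander: steel pot without handle, diameter 76 mm, 70 mm high, on the other round mark. Origin: centre of its underside.
- heatsink: Bystander: finned aluminium heat sink 44 x 50 x 31 mm beside the long mark. Origin: centre of its underside.
- dish: Bystander: small white dish, diameter 48 mm, 20 mm high, on the other side of the long mark. Origin: centre of its underside.
There are look-alikes about, which are no part of the job. There is more than one size of the pot; the job needs the smallest.

How it is judged (in metres and radians):
At the end, for the whole second after the job is handed in: The pot stands flat and still on the plate, its centre within 12 mm of the long mark's centre line, with the sprung probe tip still pressing on its wall (more than 0.8 N) (contact force between pot and probe above 0.8 N and x of pot in the frame of hotplate between -0.012 and 0.012 m and angle between pot's own z axis and vertical below 0.03 rad and z of pot in the frame of hotplate below 0.038 m and linear speed of pot below 0.01 m/s); the robot touches nothing.
It fails at once if the pot is lifted (more than 6 mm off the plate) or tipped (more than about 7 degrees) (z of pot in the frame of hotplate above 0.041 m or angle between pot's own z axis and vertical above 0.12 rad).
It fails at once if the probe is rammed: the pot presses on it with more than 12 N (contact force between pot and probe above 12 N).
It fails at once if the robot touches the probe (contact force between any of the arm, the fingers and probe above 1 N).
It fails at once if the tall pot, the heat sink or the dish is moved more than 12 mm (distance of any of tall_pot, heatsink, dish from where it was at the start of the episode above 0.012 m).
It also fails if it takes over 72 s, if anything falls off the work surface, if the arm or the gripper's body presses on something with over 40 N, if the wrist force passes 120 N, or if a joint passes its speed limit or range.

## Working session

There is one attempt and no reset: what is moved stays moved. The work goes in short steps, Python scripts to look and compute and a shell command to move; the robot and the scene stay as the last step left them, time stands still between calls to the robot, and variables do not carry over. Pictures are saved under pics/ and viewed, at most 10 in all, crops included, and the job is handed in when it is done.

```bash
mkdir -p pics; cat > h.py <<'E'
import numpy as np, cv2
from cell import status, get_image, ctrl, models
def world(im, uv, depth=None, z=None):
    K=np.array([[im["fx"],0,im["cx"]],[0,im["fy"],im["cy"]],[0,0,1.]])
    p=cv2.undistortPoints(np.array(uv,float).reshape(-1,1,2),K,np.array([im["k1"],0,0,0.])).reshape(-1,2)
    d=np.c_[p[:,0],-p[:,1],-np.ones(len(p))]@np.array(im["rotation"]).T
    o=np.array(im["position"])
    s=np.asarray(depth,float) if depth is not None else (z-o[2])/d[:,2]
    return o+d*np.reshape(s,(-1,1))
def cloud(im):
    zm=im["z_map"]; v,u=np.mgrid[:480,:640]
    P=world(im,np.c_[u.ravel(),v.ravel()],depth=zm.ravel()).reshape(480,640,3)
    P[zm==0]=np.nan
    return P
E
python3 - <<'E'
from h import *
im=get_image("top")
print({k:v for k,v in im.items() if k not in("color","z_map")})
cv2.imwrite("pics/top0.png",im["color"][:,:,::-1])
for n in ["hotplate","pot","probe","tall_pot","heatsink","dish"]:
    print(n,[(np.round(b["rect"]).tolist(),round(b["score"],2)) for b in models.boxes_of(im,n)[:4]])
np.savez("top0.npz",**{k:im[k] for k in im})
print(status.read_state())
E
```

```text
{'fx': 487.6072840938519, 'fy': 487.6072840938519, 'cx': 324.82062954959696, 'cy': 235.89659327731664, 'k1': -0.027283871960820123, 'position': array([ 294.87907985, -120.52216384, 1122.89011873]), 'rotation': array([ 0.14057033, -0.01901343, -1.57176549]), 'shot': 1}
hotplate [([185.0, 115.0, 391.0, 261.0], 0.68)]
pot [([482.0, 246.0, 562.0, 363.0], 0.75), ([324.0, 131.0, 399.0, 180.0], 0.72), ([350.0, 321.0, 466.0, 401.0], 0.62)]
probe [([156.0, 156.0, 222.0, 192.0], 0.68)]
tall_pot [([325.0, 204.0, 360.0, 243.0], 0.63)]
heatsink [([246.0, 218.0, 272.0, 239.0], 0.88)]
dish [([260.0, 122.0, 283.0, 143.0], 0.89)]
{'clock': 0.35, 'qpos': array([ 1.17919769,  0.62863528,  0.03847541,  1.51752275, -0.02698258,
        0.99631119, -0.01998531]), 'qd': array([-0.00017464, -0.00126972, -0.0003115 , -0.00381272,  0.00061846,
       -0.00014518, -0.00133358]), 'tau': array([-2.09643600e-03, -5.62656391e+01,  1.22293398e+00, -1.93417919e+01,
        1.06902889e-02,  5.35561136e-03, -2.20692073e-05]), 'eef_pos': array([ 208.04569855, -615.71785475,  231.12103304]), 'tool_rot': array([-3.14123359e+00, -1.64025784e-05,  3.25814897e-01]), 'force': array([0.05929426, 0.2682217 , 0.32197519]), 'torque': array([ 0.0195725 , -0.05036069, -0.04199828]), 'gripper_force': 0.0, 'width': 85.42890613401534}
```

View pics/top0.png

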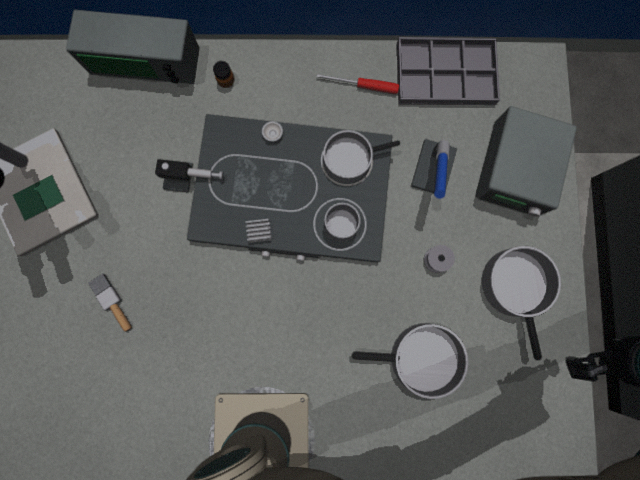

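```bash
python3 - <<'E'
s=open('h.py').read()
s=s.replace('@np.array(im["rotation"]).T','@R.from_euler("xyz",im["rotation"]).as_matrix().T').replace("import numpy as np, cv2","import numpy as np, cv2\nfrom scipy.spatial.transform import Rotation as R")
open('h.py','w').write(s)
E
python3 - <<'E'
from h import *
im=dict(np.load("top0.npz"))
g=get_image("side"); cv2.imwrite("pics/side0.png",g["color"][:,:,::-1])
P=cloud(im)
# plate top: fit mask by depth 
z=P[...,2]; print("z at plate",z[190,300],z[250,300],z[140,220],"table",z[300,300])
m=((z>20)&(z<50)).astype(np.uint8); m[:100]=0;m[280:]=0;m[:,:170]=0;m[:,410:]=0
m=cv2.morphologyEx(m,cv2.MORPH_OPEN,np.ones((5,5)))
n,l,st,c=cv2.connectedComponentsWithStats(m); k=1+st[1:,4].argmax()
vv,uu=np.where(l==k)
W=world(im,np.c_[uu,vv],z=35.)
r=cv2.minAreaRect(W[:,:2].astype(np.float32)); print("plate",r)
crop=cv2.resize(im["color"][105:275,145:415],None,fx=2.9,fy=2.9,interpolation=cv2.INTER_CUBIC)
cv2.imwrite("pics/crop0.png",crop[:,:,::-1])
# pots
for nme,(x0,y0,x1,y1) in dict(pot=(320,128,402,190),p2=(480,240,565,365),p3=(345,318,470,405),tall=(310,195,370,255)).items():
    q=z[y0:y1,x0:x1]; zz=np.nanmax(q); 
    print(nme,"zmax",np.nanpercentile(q,[90,97,99]))
E
```

```text
z at plate 33.50933239477513 37.048697825527825 33.65676792091563 table 0.39642028770822435
plate ((556.008056640625, -63.21440124511719), (437.52032470703125, 313.1785583496094), 83.3882064819336)
pot zmax [70.83006952 80.06542479 82.0168856 ]
p2 zmax [55.77585531 65.13400803 66.98071   ]
p3 zmax [54.09887198 65.5303968  67.25440533]
tall zmax [ 65.01080805 103.53932025 105.67001161]
```

View pics/crop0.png

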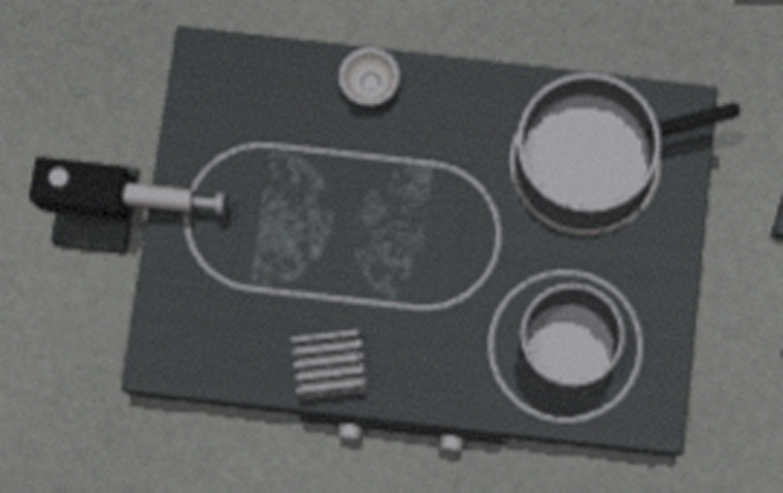

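View pics/side0.png

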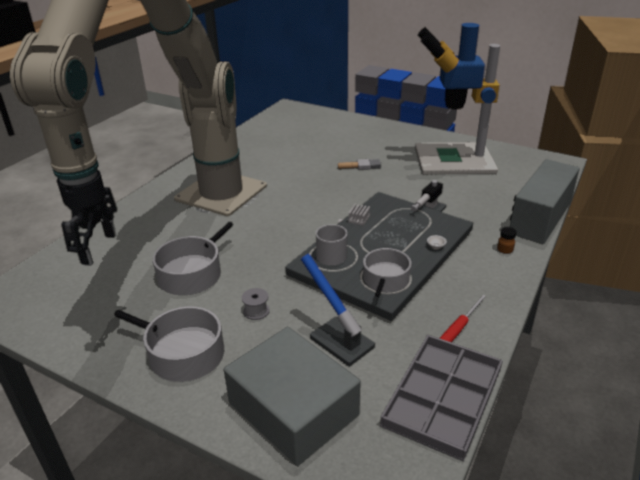

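```bash
python3 - <<'E'
from h import *
from scipy.optimize import least_squares
im=dict(np.load("top0.npz")); P=cloud(im)
px=lambda a:(np.array(a,float)+.5)/2.9-.5+[145,105]
C=px([(178,28),(716,88),(124,390),(683,455),(187,222),(501,235)])
L=np.array([(150,220),(150,-220),(-150,220),(-150,-220),(0,190),(0,-60)])
W=world(im,C,z=35.)[:,:2]
rot=lambda a:np.array([[np.cos(a),-np.sin(a)],[np.sin(a),np.cos(a)]])
f=lambda q:((L@rot(q[2]).T+q[:2])-W).ravel()
s=least_squares(f,[556,-63,0.1]); q=s.x; print("plate",q,np.round(s.fun.reshape(-1,2),1))
tol=lambda X:(np.asarray(X)[...,:2]-q[:2])@rot(q[2])
T=world(im,px([(240,144),(435,162),(245,289),(430,309)]),z=35.); print("mark sides",tol(T))
l=P.copy(); l[...,:2]=tol(P)
def circ(mask,name):
    X=l[mask][:,:2]
    g=least_squares(lambda c:np.hypot(*(X-c[:2]).T)-c[2],[*X.mean(0),50],loss='soft_l1'); print(name,g.x,len(X))
v,u=np.mgrid[:480,:640]
Z=l[...,2]
circ((Z>76)&(Z<88)&(u>318)&(u<376)&(v>125)&(v<192),"pot rim")
circ((Z>98)&(Z<112)&(u>310)&(u<370)&(v>195)&(v<255),"tall rim")
h=(Z>55)&(Z<90)&(u>376)&(u<402)&(v>130)&(v<162)
X=l[h]; print("handle",len(X),X.mean(0),np.nanmin(X,0),np.nanmax(X,0)); 
e=tol(world(im,px([(737,109),(662,130)]),z=73.)); print("handle ends img",e)
t=(Z>50)&(Z<90)&(u>150)&(u<228)&(v>150)&(v<195); 
for y in range(90,300,4):
    S=l[t&(l[...,1]>=y)&(l[...,1]<y+4)]
    if len(S): print(y,len(S),"x",S[:,0].min().round(),S[:,0].max().round(),"z",S[:,2].max().round())
print("tip face img z59",tol(world(im,px([(229,205),(229,195),(229,214)]),z=59.)), "z68",tol(world(im,px([(229,205)]),z=68.)))
hs=(Z>55)&(Z<75)&(u>240)&(u<278)&(v>212)&(v<245); print("hs",np.nanmin(l[hs],0),np.nanmax(l[hs],0))
hs=(Z>48)&(Z<75)&(u>255)&(u<288)&(v>118)&(v<147); print("dish",np.nanmin(l[hs],0),np.nanmax(l[hs],0))
E
```

```text
plate [ 5.63168310e+02 -6.52303546e+01 -1.03806883e-01] [[ 0.4  2.6]
 [ 2.9 -2.3]
 [-4.1  2.1]
 [ 0.3 -3. ]
 [ 8.4  1. ]
 [-7.8 -0.3]]
mark sides [[ 59.30548852 155.06438614]
 [ 61.21644275  -0.51064663]
 [-56.75267723 135.71761721]
 [-57.24693593  -9.88342603]]
pot rim [  76.11491689 -117.75198756   52.24478678] 304
tall rim [ -77.44879868 -119.15113736   36.17580609] 179
handle 119 [ 105.85089598 -206.92308147   77.7081105 ] [  95.13232854 -230.72856009   68.5793199 ] [ 117.96110398 -182.64211831   87.32407702]
handle ends img [[ 117.55648911 -230.89819952]
 [  94.32327558 -174.47737992]]
154 13 x -2.0 10.0 z 68.0
158 9 x -4.0 9.0 z 69.0
162 6 x -1.0 5.0 z 64.0
166 4 x -0.0 4.0 z 63.0
170 7 x -2.0 6.0 z 63.0
174 7 x -2.0 6.0 z 62.0
178 21 x -7.0 12.0 z 69.0
182 14 x -7.0 8.0 z 69.0
186 17 x -6.0 10.0 z 70.0
190 11 x -7.0 9.0 z 69.0
194 14 x -6.0 10.0 z 69.0
198 16 x -7.0 8.0 z 70.0
202 14 x -7.0 9.0 z 68.0
206 15 x -6.0 11.0 z 71.0
210 14 x -6.0 10.0 z 69.0
214 14 x -6.0 10.0 z 70.0
218 15 x -6.0 8.0 z 71.0
222 14 x -6.0 9.0 z 70.0
226 15 x -12.0 11.0 z 71.0
230 62 x -15.0 20.0 z 79.0
234 37 x -16.0 21.0 z 78.0
238 31 x -16.0 20.0 z 79.0
242 34 x -15.0 20.0 z 79.0
246 34 x -15.0 19.0 z 81.0
250 28 x -15.0 18.0 z 80.0
254 34 x -15.0 21.0 z 79.0
258 31 x -16.0 21.0 z 77.0
262 35 x -15.0 21.0 z 79.0
266 37 x -15.0 16.0 z 87.0
270 36 x -15.0 19.0 z 89.0
274 39 x -16.0 22.0 z 90.0
278 30 x -15.0 21.0 z 89.0
282 27 x -16.0 20.0 z 88.0
286 28 x -15.0 20.0 z 78.0
290 33 x -15.0 19.0 z 79.0
294 30 x -14.0 21.0 z 78.0
298 19 x -14.0 18.0 z 79.0
tip face img z59 [[  2.98213032 151.81053855]
 [ 10.86308169 152.86694922]
 [ -4.09611604 150.86226333]] z68 [[  0.74798993 149.82589294]]
hs [-135.84251926   33.65741613   55.00477999] [-86.31587781  90.03546829  71.77198209]
dish [94.03038177 35.6287117  48.21477319] [142.04348099  80.94504667  59.24043539]
```

```bash
python3 - <<'E'
from h import *
from scipy.optimize import least_squares
im=dict(np.load("top0.npz")); P=cloud(im)
rot=lambda a:np.array([[np.cos(a),-np.sin(a)],[np.sin(a),np.cos(a)]])
tol=lambda X,q:(np.asarray(X)[...,:2]-q[:2])@rot(q[2])
v,u=np.mgrid[:480,:640]
g=cv2.cvtColor(im["color"],cv2.COLOR_RGB2GRAY).astype(int)
W=world(im,np.c_[u.ravel(),v.ravel()],z=35.).reshape(480,640,3)
def sd(X):  # distance to long-mark outline / tall-pot round mark
    y=np.clip(X[:,1],0,130); a=np.hypot(X[:,0],X[:,1]-y)-59
    b=np.hypot(X[:,0]+75,X[:,1]+120)-59
    return np.where(abs(a)<abs(b),a,b)
q=np.array([561,-65,-.10])
for tolm in (9,6,4):
    lw=tol(W,q); d=sd(lw.reshape(-1,2)).reshape(480,640)
    m=(abs(d)<tolm)&(g>np.percentile(g[(abs(d)<15)],60)+18)&~((lw[...,1]>140)&(abs(lw[...,0])<35))&(P[...,2]<48)&(lw[...,0]>-140)&(lw[...,1]<195)
    s=least_squares(lambda p:sd(tol(W[m],p)),q,loss='soft_l1'); q=s.x
    print(m.sum(),q,np.std(s.fun))
np.save("plate.npy",q)
l=P.copy(); l[...,:2]=tol(P,q); Z=l[...,2]
# rim using visible rim; handle line
mm=(Z>76)&(Z<88)&(u>318)&(u<374)&(v>125)&(v<192)
X=P[mm][:,:2]; r=least_squares(lambda c:np.hypot(*(X-c[:2]).T)-53,[*X.mean(0)],loss='soft_l1').x
h=(Z>62)&(Z<90)&(u>379)&(u<402)&(v>130)&(v<162); H=P[h][:,:2]
d=H-r; dist=np.hypot(*d.T); ang=np.arctan2(d[:,0],-d[:,1])
print("pot world",r,"plate",tol(r,q),"handle a",np.median(ang[dist>80]),"dist max",np.percentile(dist,[2,98]), "z",np.nanmedian(P[h][:,2]))
# image-based handle centre at z=73
dark=(g<40)&(u>374)&(u<402)&(v>132)&(v<160)
W2=world(im,np.c_[u[dark],v[dark]],z=73.)[:,:2]-r
print("img handle a",np.median(np.arctan2(W2[:,0],-W2[:,1])),np.hypot(*W2.T).max())
b=(u>408)&(u<465)&(v>130)&(v<235)&(P[...,2]>15); B=P[b]; print("stand",np.nanmin(B,0),np.nanmax(B,0),np.nanpercentile(B[:,2],95))
t=(Z>64)&(Z<75)&(l[...,1]>145)&(l[...,1]<165)&(abs(l[...,0])<14); print("tip",np.sort(l[t][:,1])[:12].round(1),l[t].mean(0))
t=(Z>64)&(Z<95)&(l[...,1]>230)&(l[...,1]<300)&(abs(l[...,0])<24); print("housing x",l[t].min(0),l[t].max(0))
E
```

```text
981 [ 5.64886844e+02 -6.37586743e+01 -1.12847236e-01] 1.929450448791388
967 [ 5.64964107e+02 -6.38002347e+01 -1.12425395e-01] 1.628097368005968
966 [ 5.64968578e+02 -6.38007591e+01 -1.12425627e-01] 1.625025427757919
pot world [ 626.69093493 -190.19600952] plate [  75.51284676 -118.67273769] handle a 0.21464894701424928 dist max [ 75.94199706 118.300931  ] z 78.32062042792882
img handle a 0.22997975083073074 119.58618146003899
stand [ 509.24802859 -453.12903506   15.00093571] [ 684.06305181 -345.70791882  183.16246949] 174.96875013948602
tip [155.1 155.6 156.3 156.3 156.5 156.8 157.1] [ -0.79617391 156.24845844  66.21866577]
housing x [-20.15666074 230.03501058  65.2527889 ] [ 17.7563139  299.32755122  90.38123749]
```

```bash
python3 -m handwheel '[{"delta_pos":[2,1,2.5],"yaw":0.08},{"delta_pos":[2.7,2.1,0],"yaw":0.09},{"delta_pos":[2.7,2.1,0],"yaw":0.09},{"delta_pos":[2.7,2.1,0],"yaw":0.09},{"delta_pos":[2.7,2.1,0],"yaw":0.09},{"delta_pos":[2.7,2.1,0],"yaw":0.09},{"delta_pos":[2.7,2.1,0],"yaw":0.09},{"delta_pos":[2.7,2.1,0],"yaw":0.09},{"delta_pos":[2.7,2.1,0],"yaw":0.09}]' 1; python3 -m handwheel '[{"delta_pos":[2.7,2.1,0],"yaw":0.09},{"delta_pos":[2.7,2.1,0],"yaw":0.09},{"delta_pos":[2.7,2.1,0],"yaw":0.09},{"delta_pos":[2.7,2.1,0],"yaw":0.09},{"delta_pos":[2.7,2.1,0],"yaw":0.09},{"delta_pos":[2.7,2.1,0],"yaw":0.09},{"delta_pos":[2.7,2.1,0],"yaw":0.09},{"delta_pos":[0,0,0],"yaw":0},{"delta_pos":[0,0,0],"yaw":0}]'
```

```text
clock: 1.15
eef_pos: [445.2, -436.7, 256.5]
tool_rot: [3.141, 0.0, 1.13]
force: [-0.1, -0.3, -0.0]
width: 85.4
gripper_force: 0.0
clock: 1.9
eef_pos: [634.8, -287.8, 255.9]
tool_rot: [3.141, -0.002, 1.76]
force: [0.2, -1.5, 1.3]
width: 85.5
gripper_force: 0.0
```

```bash
python3 -m handwheel '[{"delta_pos":[1.1,1.5,0],"yaw":0.035},{"delta_pos":[0,0,-3.5],"yaw":0},{"delta_pos":[0,0,-3.5],"yaw":0},{"delta_pos":[0,0,-3],"yaw":0},{"delta_pos":[0,0,0],"yaw":0},{"delta_pos":[0,0,0],"yaw":0}]'
python3 - <<'E'
from h import *
s=status.read_state(); w=get_image("wrist"); t=get_image("top")
np.savez("w1.npz",**w)
print(w["hand_eye"],w["fx"],w["cx"],w["cy"],w["k1"],s["eef_pos"],s["tool_rot"])
H=np.array(w["hand_eye"]); T=R.from_euler("xyz",s["tool_rot"]).as_matrix()
v,u=np.mgrid[:480,:640]
w2=dict(w); M=T@H[:3,:3]; w2["rotation"]=R.from_matrix(M).as_euler("xyz"); w2["position"]=s["eef_pos"]+T@H[:3,3]
P=cloud(w2)
print("z range",np.nanpercentile(P[...,2],[1,50,99]))
L=(P-s["eef_pos"])@T
np.save("L.npy",L)
m=(P[...,2]>60)&(P[...,2]<92)&(P[...,1]<-255)&(P[...,1]>-330)&(P[...,0]>600)&(P[...,0]<700)
Q=P[m]; print(len(Q),Q.min(0),Q.max(0))
for y in range(-325,-250,10):
    S=Q[(Q[:,1]>=y)&(Q[:,1]<y+10)]
    if len(S)>5: print(y,len(S),S[:,0].min(),S[:,0].max(),np.median(S[:,0]),np.percentile(S[:,2],95))
cv2.imwrite("pics/w1.png",w["color"][:,:,::-1])
E
```

```text
clock: 2.4
eef_pos: [642.4, -276.7, 155.2]
tool_rot: [-3.138, -0.001, 1.789]
force: [-0.1, -0.2, 0.1]
width: 85.4
gripper_force: 0.0
[[ 6.87981972e-05  9.48843234e-01  3.15747545e-01  8.03364752e+01]
 [ 9.99999647e-01 -3.29614936e-04  7.72625892e-04  4.51447598e-01]
 [ 8.37175957e-04  3.15747381e-01 -9.48842922e-01 -1.41832074e+02]
 [ 0.00000000e+00  0.00000000e+00  0.00000000e+00  1.00000000e+00]] 362.0740087816202 316.56221687715765 238.61563996607958 0.0005532220926297277 [ 642.38928377 -276.67237131  155.15027152] [-3.13807996e+00 -1.29139844e-03  1.78935888e+00]
z range [ -2.45825877  32.74379865 243.70560112]
1449 [ 638.5095397  -308.76213198   70.35067461] [ 661.52826457 -255.0747181    83.29105628]
-315 32 650.4783235483521 660.7849648114563 655.17068924756 81.85601745925399
-305 262 648.3554926367831 661.5282645718034 654.8238052844788 82.51285587016412
-295 270 645.9105058158862 659.6372912939049 652.5728484259616 81.12186731370707
-285 286 643.1139597995162 657.4313311492202 650.3869002501949 79.67763010328355
-275 296 640.8817193377529 654.9662498355628 647.7500919283735 78.0018863705998
-265 303 638.5095397036816 652.7857893052178 645.5542778933001 76.42963289351279
```

View pics/w1.png

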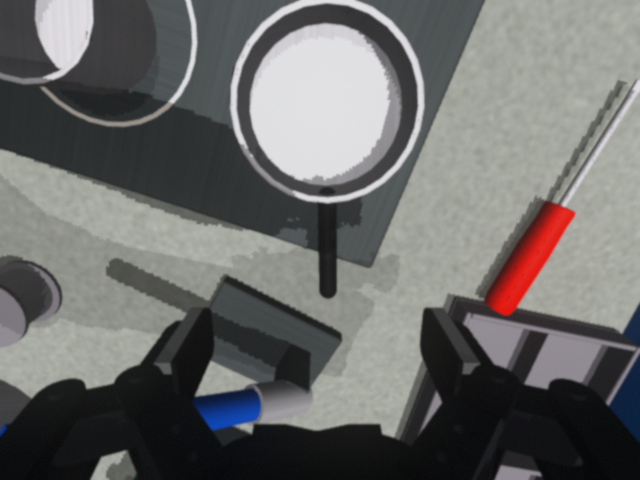

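```bash
python3 -m handwheel '[{"delta_pos":[0.6,0.4,-2],"yaw":0.007},{"delta_pos":[0,0,-2.5],"yaw":0},{"delta_pos":[0,0,-2.5],"yaw":0},{"delta_pos":[0,0,-2],"yaw":0},{"delta_pos":[0,0,-1],"yaw":0},{"delta_pos":[0,0,0],"yaw":0},{"delta_pos":[0,0,0],"yaw":0},{"delta_pos":[0,0,0],"yaw":0}]'
```

```text
clock: 3.17
eef_pos: [651.8, -272.4, 58.8]
tool_rot: [3.138, 0.002, 1.797]
force: [0.5, -0.1, 0.1]
width: 85.4
gripper_force: 0.0
```

```bash
python3 -m handwheel '[{"delta_pos":[-0.3,0,-0.4],"yaw":0},{"delta_pos":[0,0,0],"yaw":0},{"delta_pos":[0,0,0],"yaw":0},{"delta_pos":[0,0,0],"yaw":0}]'
python3 - <<'E'
from h import *
for i in range(3):
    get_image("top"); s=status.read_state(); print(s["eef_pos"],s["force"])
E
python3 -m handwheel '[{"delta_pos":[0,0,0],"yaw":0},{"delta_pos":[0,0,0],"yaw":0},{"delta_pos":[0,0,0],"yaw":0},{"delta_pos":[0,0,0],"yaw":0},{"delta_pos":[0,0,0],"yaw":0},{"delta_pos":[0,0,0],"yaw":0},{"delta_pos":[0,0,0],"yaw":0},{"delta_pos":[0,0,0],"yaw":0}]' -1
```

```text
clock: 3.5
eef_pos: [647.2, -272.0, 52.8]
tool_rot: [3.141, 0.0, 1.798]
force: [0.5, -0.8, -0.6]
width: 85.2
gripper_force: 0.0
[ 647.24934657 -271.91991281   52.68042592] [-0.25759651  0.38368856 -0.86010908]
[ 647.22711575 -271.87710651   52.57651631] [-0.34666695  0.44646366 -0.08587178]
[ 647.21697682 -271.84269556   52.5170461 ] [0.34376706 0.59209987 0.11874801]
clock: 4.32
eef_pos: [647.2, -271.9, 52.4]
tool_rot: [3.141, 0.0, 1.798]
force: [-1.0, 0.3, 0.5]
width: 10.4
gripper_force: 58.4
```

```bash
python3 -m handwheel '[{"delta_pos":[-0.3,0.41,0],"yaw":-0.011},{"delta_pos":[-0.3,0.41,0],"yaw":-0.011},{"delta_pos":[-0.3,0.41,0],"yaw":-0.011},{"delta_pos":[-0.3,0.41,0],"yaw":-0.011},{"delta_pos":[-0.3,0.41,0],"yaw":-0.011},{"delta_pos":[-0.3,0.41,0],"yaw":-0.011},{"delta_pos":[-0.3,0.41,0],"yaw":-0.011},{"delta_pos":[-0.3,0.41,0],"yaw":-0.011},{"delta_pos":[-0.3,0.41,0],"yaw":-0.011},{"delta_pos":[-0.3,0.41,0],"yaw":-0.011}]'
```

```text
clock: 5.15
eef_pos: [617.1, -231.5, 52.5]
tool_rot: [3.141, 0.001, 1.686]
force: [1.4, -4.3, -1.7]
width: 10.4
gripper_force: 58.5
```

```bash
for i in 1; do :; done; python3 -m handwheel '[{"delta_pos":[-0.3,0.41,0],"yaw":-0.011},{"delta_pos":[-0.3,0.41,0],"yaw":-0.011},{"delta_pos":[-0.3,0.41,0],"yaw":-0.011},{"delta_pos":[-0.3,0.41,0],"yaw":-0.011},{"delta_pos":[-0.3,0.41,0],"yaw":-0.011},{"delta_pos":[-0.3,0.41,0],"yaw":-0.011},{"delta_pos":[-0.3,0.41,0],"yaw":-0.011},{"delta_pos":[-0.3,0.41,0],"yaw":-0.011},{"delta_pos":[-0.3,0.41,0],"yaw":-0.011},{"delta_pos":[-0.3,0.41,0],"yaw":-0.011}]'
python3 -m handwheel '[{"delta_pos":[-0.3,0.41,0],"yaw":-0.011},{"delta_pos":[-0.3,0.41,0],"yaw":-0.011},{"delta_pos":[-0.3,0.41,0],"yaw":-0.011},{"delta_pos":[-0.3,0.41,0],"yaw":-0.011},{"delta_pos":[-0.3,0.41,0],"yaw":-0.011},{"delta_pos":[-0.3,0.41,0],"yaw":-0.011},{"delta_pos":[-0.3,0.41,0],"yaw":-0.011},{"delta_pos":[-0.3,0.41,0],"yaw":-0.011},{"delta_pos":[-0.3,0.41,0],"yaw":-0.015},{"delta_pos":[0,0,0],"yaw":0}]'
cat > look.py <<'E'
import sys
from h import *
from scipy.optimize import least_squares
q=np.load("plate.npy"); rot=lambda a:np.array([[np.cos(a),-np.sin(a)],[np.sin(a),np.cos(a)]])
tol=lambda X:(np.asarray(X)[...,:2]-q[:2])@rot(q[2])
s=status.read_state(); w=get_image("wrist"); t=get_image("top")
H=np.array(w["hand_eye"]); T=R.from_euler("xyz",s["tool_rot"]).as_matrix()
w["rotation"]=R.from_matrix(T@H[:3,:3]).as_euler("xyz"); w["position"]=s["eef_pos"]+T@H[:3,3]
c0=tol(s["eef_pos"]+T@[84,0,0]); print("eef plate",tol(s["eef_pos"]),"expected centre",c0,"yaw rel",s["tool_rot"][2]-np.pi/2-q[2],"F",s["force"].round(1))
for n,im in (("wrist",w),("top",t)):
    P=cloud(im); P[...,:2]=tol(P); d=np.hypot(P[...,0]-c0[0],P[...,1]-c0[1])
    m=(P[...,2]>75)&(P[...,2]<88)&(d>42)&(d<66)&(P[...,1]>c0[1]-40)
    X=P[m][:,:2]
    if len(X)>20:
        r=least_squares(lambda c:np.hypot(*(X-c).T)-53,c0,loss='soft_l1',f_scale=2); print(n,"rim centre",r.x,len(X))
    k=(P[...,2]>60)&(P[...,2]<74)&(abs(P[...,0])<12)&(P[...,1]>c0[1]+57)&(P[...,1]<200)
    Y=P[k]
    if len(Y): print(n,"tip y low",np.percentile(Y[:,1],[0,3,10]).round(1),"x",np.median(Y[Y[:,1]<Y[:,1].min()+5][:,0]))
if len(sys.argv)>1:
    cv2.imwrite(f"pics/{sys.argv[1]}.png",np.hstack([cv2.resize(i["color"][:,:,::-1],(400,300)) if n=="w" else cv2.resize(i["color"][90:270,150:390,::-1],(400,300)) for n,i in (("w",w),("t",t))]))
E
python3 look.py a1
```

```text
clock: 5.98
eef_pos: [587.0, -189.9, 52.4]
tool_rot: [3.141, 0.001, 1.576]
force: [1.7, -4.1, -0.7]
width: 10.1
gripper_force: 58.6
clock: 6.82
eef_pos: [559.1, -151.6, 52.4]
tool_rot: [-3.14, -0.001, 1.474]
force: [0.1, -0.9, 1.2]
width: 10.2
gripper_force: 59.0
eef plate [  4.06372583 -87.928693  ] expected centre [ 2.72207627 -3.93942525] yaw rel 0.015972701011847 F [ 0.1 -0.9  1.2]
wrist rim centre [ 4.23136038 -4.8892936 ] 9846
top rim centre [ 2.12421416 -5.35713876] 106
top tip y low [154.4 155.2 157.5] x -1.6779300422731287
```

View pics/a1.png

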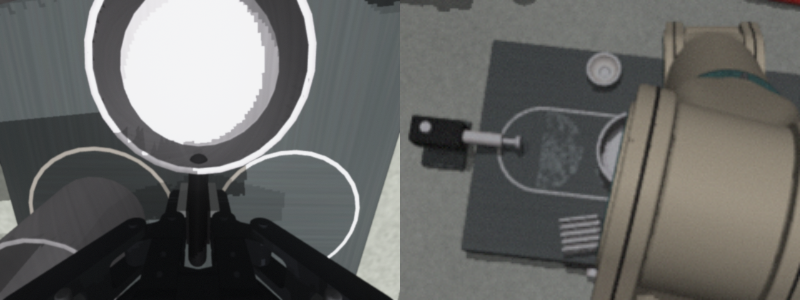

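```bash
python3 -m handwheel '[{"delta_pos":[0.03,0.45,0],"yaw":0},{"delta_pos":[0.03,0.45,0],"yaw":0},{"delta_pos":[0.03,0.45,0],"yaw":0},{"delta_pos":[0.03,0.45,0],"yaw":0},{"delta_pos":[0.03,0.45,0],"yaw":0},{"delta_pos":[0.03,0.45,0],"yaw":0},{"delta_pos":[0.03,0.45,0],"yaw":0},{"delta_pos":[0.03,0.45,0],"yaw":0},{"delta_pos":[0.03,0.45,0],"yaw":0},{"delta_pos":[0.03,0.45,0],"yaw":0}]'
python3 -m handwheel '[{"delta_pos":[0.03,0.4,0],"yaw":0},{"delta_pos":[0.03,0.4,0],"yaw":0},{"delta_pos":[0.03,0.4,0],"yaw":0},{"delta_pos":[0.03,0.4,0],"yaw":0},{"delta_pos":[0.03,0.4,0],"yaw":0},{"delta_pos":[0.03,0.4,0],"yaw":0},{"delta_pos":[0.03,0.4,0],"yaw":0},{"delta_pos":[0.03,0.4,0],"yaw":0},{"delta_pos":[0.03,0.4,0],"yaw":0},{"delta_pos":[0.03,0.4,0],"yaw":0}]'
python3 look.py a2
```

```text
clock: 7.75
eef_pos: [562.4, -110.1, 52.4]
tool_rot: [-3.141, 0.003, 1.474]
force: [-0.1, -7.5, 2.2]
width: 10.4
gripper_force: 58.8
clock: 8.58
eef_pos: [565.3, -70.3, 52.4]
tool_rot: [-3.14, 0.003, 1.473]
force: [-0.5, -8.3, 2.6]
width: 10.2
gripper_force: 58.9
eef plate [ 1.04380009 -6.43919552] expected centre [-0.21714757 77.55096211] yaw rel 0.015011913033592506 F [-0.5 -8.3  2.6]
wrist rim centre [ 0.48952092 76.60876622] 9853
```

View pics/a2.png

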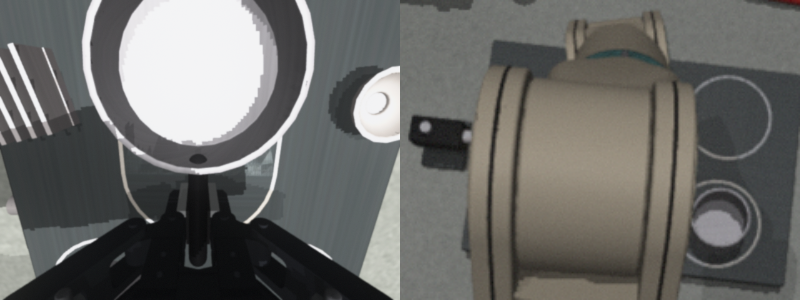

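```bash
python3 -m handwheel '[{"delta_pos":[0.01,0.15,0],"yaw":0},{"delta_pos":[0.01,0.15,0],"yaw":0},{"delta_pos":[0.01,0.15,0],"yaw":0},{"delta_pos":[0.01,0.15,0],"yaw":0},{"delta_pos":[0.01,0.15,0],"yaw":0},{"delta_pos":[0.01,0.15,0],"yaw":0},{"delta_pos":[0.01,0.15,0],"yaw":0},{"delta_pos":[0.01,0.15,0],"yaw":0},{"delta_pos":[0.01,0.15,0],"yaw":0},{"delta_pos":[0.01,0.15,0],"yaw":0}]'
for k in 1; do python3 look.py; done; python3 - <<'E'
from h import *
g=get_image("side"); c=g["color"][165:285,340:500,::-1]
cv2.imwrite("pics/s2.png",cv2.resize(c,None,fx=4.8,fy=4.8,interpolation=cv2.INTER_CUBIC))
E
```

```text
clock: 9.52
eef_pos: [566.3, -55.6, 52.4]
tool_rot: [-3.14, 0.003, 1.473]
force: [-0.5, -8.2, 3.7]
width: 10.0
gripper_force: 58.9
eef plate [0.36238879 8.34243177] expected centre [-0.89871085 92.33254786] yaw rel 0.01501372950930413 F [-0.5 -8.2  3.7]
wrist rim centre [-0.20183418 91.37005997] 9922
```

View pics/s2.png

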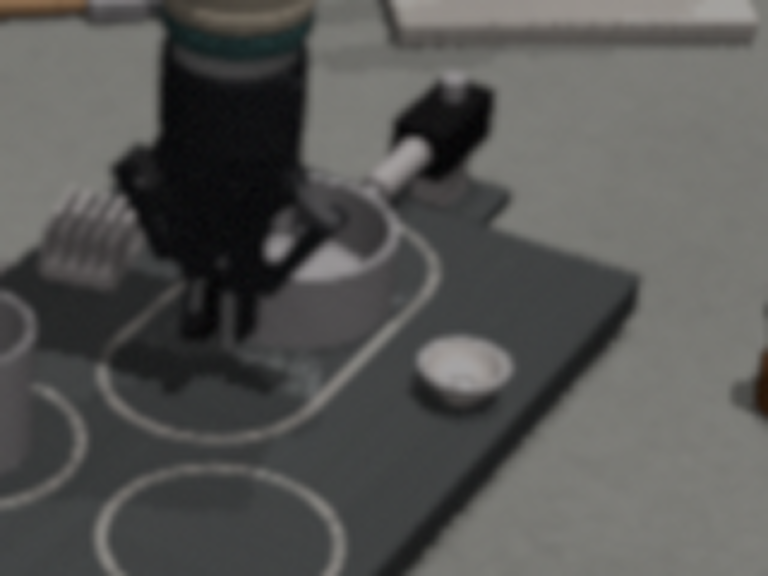

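```bash
python3 -m handwheel '[{"delta_pos":[0.01,0.1,0],"yaw":0},{"delta_pos":[0.01,0.1,0],"yaw":0},{"delta_pos":[0.01,0.1,0],"yaw":0}]' | grep -E "eef|force:"
python3 -m handwheel '[{"delta_pos":[0.01,0.1,0],"yaw":0},{"delta_pos":[0.01,0.1,0],"yaw":0}]'| grep -E "eef|force:"

```

```text
eef_pos: [566.5, -52.6, 52.4]
force: [-1.2, -8.9, 2.2]
gripper_force: 58.9
eef_pos: [566.7, -50.7, 52.4]
force: [-0.6, -8.6, 2.4]
gripper_force: 58.9
```

Now at y≈96–97, still no contact; continue in 1–2 mm steps.

```bash
python3 -m handwheel '[{"delta_pos":[0.01,0.08,0],"yaw":0},{"delta_pos":[0.01,0.08,0],"yaw":0}]' | grep -E "eef|force:"
python3 -m handwheel '[{"delta_pos":[0.01,0.08,0],"yaw":0},{"delta_pos":[0.01,0.08,0],"yaw":0}]'| grep -E "eef|force:"

```

```text
eef_pos: [566.8, -49.1, 52.4]
force: [-0.2, -8.1, 3.2]
gripper_force: 58.9
eef_pos: [567.0, -47.6, 52.4]
force: [-1.0, -8.4, 2.7]
gripper_force: 58.9
```

```bash
python3 -m handwheel '[{"delta_pos":[0.01,0.08,0],"yaw":0},{"delta_pos":[0.01,0.08,0],"yaw":0}]' | grep -E "eef|force:"
python3 look.py
```

```text
eef_pos: [567.1, -46.3, 52.4]
force: [-1.1, -9.4, 2.9]
gripper_force: 58.9
eef plate [ 0.14686406 17.59810829] expected centre [ -1.09948942 101.58821976] yaw rel 0.014838199170924438 F [-1.1 -9.4  2.9]
wrist rim centre [ -0.46874372 100.62399014] 9939
```

```bash
python3 -m handwheel '[{"delta_pos":[0.01,0.08,0],"yaw":0},{"delta_pos":[0.01,0.08,0],"yaw":0}]'| grep -E "eef|force:"

```

```text
eef_pos: [567.2, -45.4, 52.4]
force: [-1.6, -11.0, 3.3]
gripper_force: 59.0
```

```bash
python3 -m handwheel '[{"delta_pos":[0.01,0.08,0],"yaw":0},{"delta_pos":[0.01,0.08,0],"yaw":0}]'| grep -E "eef|force:"
python3 -m handwheel '[{"delta_pos":[0.01,0.08,0],"yaw":0},{"delta_pos":[0.01,0.08,0],"yaw":0}]'| grep -E "eef|force:"; python3 look.py

```

```text
eef_pos: [567.3, -43.9, 52.4]
force: [-1.0, -9.6, 4.4]
gripper_force: 59.0
eef_pos: [567.5, -42.4, 52.4]
force: [-0.3, -10.9, 3.8]
gripper_force: 59.0
eef plate [ 0.08559103 21.52140597] expected centre [ -1.09697663 105.51209041] yaw rel 0.014078817592040216 F [ -0.3 -10.9   3.8]
wrist rim centre [ -0.49447036 104.52447689] 9926
```

```bash
python3 -m handwheel '[{"delta_pos":[0,0,0],"yaw":0},{"delta_pos":[0,0,0],"yaw":0},{"delta_pos":[0,0,0],"yaw":0},{"delta_pos":[0,0,0],"yaw":0},{"delta_pos":[0,0,0],"yaw":0},{"delta_pos":[0,0,0],"yaw":0},{"delta_pos":[0,0,0],"yaw":0},{"delta_pos":[0,0,0],"yaw":0}]' 0.5; python3 look.py
```

```text
clock: 11.95
eef_pos: [568.8, -38.2, 52.3]
tool_rot: [-3.142, -0.0, 1.475]
force: [0.7, 0.5, 0.0]
width: 64.2
gripper_force: 0.0
eef plate [ 0.90300579 25.89816979] expected centre [ -0.48698539 109.88666765] yaw rel 0.016548269500504698 F [0.7 0.5 0. ]
wrist rim centre [ -0.44849239 103.96299405] 9808
```

```bash
python3 -m handwheel '[{"delta_pos":[0,0,1],"yaw":0},{"delta_pos":[0,0,2],"yaw":0},{"delta_pos":[0,0,3],"yaw":0},{"delta_pos":[0,0,3],"yaw":0},{"delta_pos":[0,0,3],"yaw":0},{"delta_pos":[0,0,3],"yaw":0},{"delta_pos":[0,-3,2],"yaw":0},{"delta_pos":[0,-3.5,0],"yaw":0},{"delta_pos":[0,-3.5,0],"yaw":0},{"delta_pos":[0,-3.5,0],"yaw":0}]' 
python3 -m handwheel '[{"delta_pos":[-2,-3.5,0],"yaw":0},{"delta_pos":[-2,-3.5,0],"yaw":0},{"delta_pos":[-2,-3.5,0],"yaw":0},{"delta_pos":[-2,-3.5,0],"yaw":0},{"delta_pos":[-2,-3.5,0],"yaw":0},{"delta_pos":[-1,-2,0],"yaw":0},{"delta_pos":[0,0,0],"yaw":0},{"delta_pos":[0,0,0],"yaw":0}]'
python3 - <<'E'
from h import *
from scipy.optimize import least_squares
q=np.load("plate.npy"); a=q[2]; M=np.array([[np.cos(a),-np.sin(a)],[np.sin(a),np.cos(a)]])
t=get_image("top"); P=cloud(t); P[...,:2]=(P[...,:2]-q[:2])@M; c0=np.array([-.4,104])
d=np.hypot(P[...,0]-c0[0],P[...,1]-c0[1]); m=(P[...,2]>75)&(P[...,2]<88)&(d>42)&(d<66)
X=P[m][:,:2]; print(len(X),least_squares(lambda c:np.hypot(*(X-c).T)-53,c0,loss='soft_l1',f_scale=2).x)
cv2.imwrite("pics/end.png",cv2.resize(t["color"][105:275,145:415,::-1],None,fx=2.9,fy=2.9,interpolation=cv2.INTER_CUBIC))
E
```

```text
clock: 12.88
eef_pos: [568.8, -174.7, 224.0]
tool_rot: [3.14, 0.0, 1.476]
force: [0.2, -0.5, -0.0]
width: 64.1
gripper_force: 0.0
clock: 13.55
eef_pos: [457.5, -369.9, 222.9]
tool_rot: [3.141, 0.0, 1.471]
force: [0.8, 0.8, -0.6]
width: 63.7
gripper_force: 0.0
310 [ -3.44545645 103.89525132]
```

View pics/end.png

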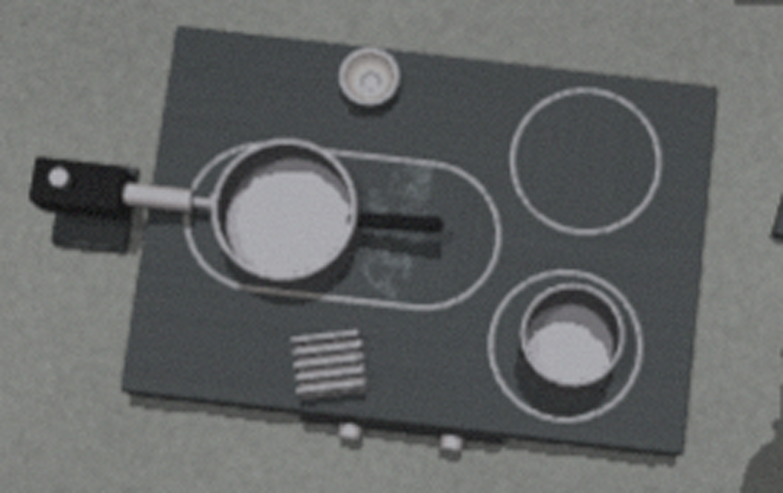

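The picture shows the pot in the long mark at crop (285,212), with its wall on the probe tip at (212,203). The dish, heat sink and tall pot have not moved.

```bash
python3 -c "
from cell import ctrl; print(ctrl.finish_job())"
```

```text
the job is handed in; nothing more can be done
None
```

I slid the smallest pot into the long mark and left it about 0 to 3 mm off the centre line, pressed roughly 4 mm into the probe's spring. The arm is clear, nothing else on the plate moved, and I handed the job in at about 14 s without seeing the verdict.

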